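# Set and lock the tray seeder's air regulator

### The arm

A 7-joint arm with a two-finger parallel gripper is mounted at the origin on the work surface; the furniture and walls round the work are solid. World frame = base frame: x ahead of the robot, y to its left, z up, the work surface at z = 0. Lengths are in m, angles in rad, forces in N, time in s.
With the tool pointing down it reaches from about 0.425 to 0.925 m from the base axis. Payload 6.8 kg.
Tool frame: the origin (TCP) lies on the mounting face of the last link; the fingertips stand 173 mm ahead of it and the grasp point (between the pads) lies 155 mm ahead of it; y points along the fingers, x is the direction in which the jaws open and shut, and the axes are right-handed (so a half turn about y gives the same grasp; the last joint's range is limited). The gripper opens to 85 mm and grips with 20 to 120 N. Pads are 22 mm wide; open, the fingers measure 114 mm over their backs; the gripper's body (76 mm by 85 mm) begins 54 mm behind the grasp point. The pads swing forward as they close: fully open they stand 13 mm farther back than shut.
Start: joints at [1.013, 0.477, 0.022, 1.555, -0.011, 1.109, -0.083], TCP at [0.293, -0.608, 0.405] pointing down, gripper open.
Joint ranges: [-2.96, 2.96], [-0.34, 2.1], [-1.41, 1.46], [0.24, 2.44], [-1.37, 4.51], [0.17, 1.92], [-2.96, 2.96]. Speed limits (rad/s): [2.39, 2.39, 3.14, 3.14, 3.14, 3.14, 3.14].

### API

Orientations are given as a rotation vector (axis times angle).
In Python, from bench import r gives the robot as it stands.
- The arm moves only by the tool step_arm, never from a script. Its arguments are lists of equal length, an entry for each row: "xyz": the shift along the tool's x, y, z scaled (see below), a list of three; "rotation": the turn, a rotation vector about the tool's x, y, z scaled (see below), a list of three. A call has 1 to 20 rows; each row is the pose to reach, as a shift and turn from the pose measured when the call began, along the tool's axes at that moment; what a row does not reach only later rows make up. The controller multiplies each number of a shift by 30 cm and each number of a turn by 90 degrees. A row lasts 1/8 s, in which the tool goes at most 62.5 mm and 10.7 degrees, less where a joint would pass 70% of its speed; a pose out of reach is approached as far as the arm can. A call with a number of a shift or a turn outside -1 to 1 is refused whole. A call with a gripper value outside its range is refused whole. "grip" is the closure, from 0 (fully open) to 1 (shut), set as the call begins (left out, the last holds). The fingers move at their own pace and stop on an object; "force" is the grip in N (left out, the last holds). Time passes only in rows, so rows that repeat a pose let the fingers close. It gives the time, the measured TCP pose, the force and the opening at its end, in the units of the state.
- r.get_obs(): the state, without advancing time (a new reading comes with each control period).
- r.grab_frame(name): name is "scene" or "top" or "wrist"; returns a dict with "pixels" (480x640x3 uint8, red, green, blue), "fx", "fy", "cx", "cy" (pixels), "position" and "attitude" of the camera in the world; the wrist camera has in their place "mount" (4x4, takes a point from camera to tool coordinates, whose origin is the TCP and whose axes are the tool frame's). Camera axes: x right, y down, z forward; pixel columns grow to the right and rows downward; lengths in m; the calibration is good to about 2 mm. A picture is of the moment at which its call begins: read the wrist's pose just before it. There is no depth.
- r.hand_in(): hands the job in, once; it reports no verdict.
The state is a dict: "clock": time; "joints": joint angles; "qvel": joint speeds; "tau": joint torques, N m; "tcp_pos": TCP position; "orientation": TCP orientation; "contact_force": force on the tool from outside, world axes, zero at the start; "moment": the same for the moment, N m; "grip_width": finger opening in m.
Only numpy, scipy, OpenCV 4.12 (cv2) and the standard library are available. Lean on these libraries where they do the work, as an engineer would, in place of code of your own. Each camera call takes 0.05 s, during which the arm holds its last target.

### The job

Raise the air pressure for the tray seeder: pull the black regulator knob straight out of the sloping panel until it unlocks, turn it clockwise until the black gauge needle stands over the red set hand, to within one small scale division, then push the knob straight back in until it is fully home and locked in its notch with the needle still there. Work the knob gently, never forcing it against its lock teeth or its stop, and leave the pots, the plant labels and the seed packet undisturbed.

Things in the scene. Friction and masses are not known exactly. Their poses are not given: they have to be found in the camera images.
- air_set: Bench-top air console, fixed: grey wedge housing 150 deep x 250 wide x 136 mm high, aluminium panel on its sloping front, green air tank behind, base plate 268 x 270 mm. Origin on the bench under the housing; -x is the way the panel faces, y to the left as seen facing the panel, z up. Knob at the panel's left, gauge 120 mm to its right.
- knob_grip (a point): Grip point on the knob's axis, 13 mm below its outer end, 50 mm off the panel with the knob home; moves with the knob. Its z axis points straight out of the panel (40 degrees from vertical): the pull direction and the knob's axis.
- knob: Black fluted round knob, 46 mm diameter, 38 mm long, grey cap. Origin on its axis at its inner end (24 mm off the panel when home), z out of the panel. About 3 N of drag holds it wherever it is along its axis, 0.1 Nm turns it; no spring returns it. Nothing near it stands over 15 mm off the panel; the bonnet under it is 45 mm wide.
- knob_lift (a joint): How far the knob is pulled out, m. 0 = fully home, locked; 0.008 = out against its stop, unlocked. Its lock lugs clear the tooth tips at 0.0055; below that it cannot turn.
- lock_crown: Orange square-toothed neck inside the knob, fixed; origin on the axis at the height of the knob's inner end when home. Off a gap, the knob's two lugs stop hard on the tooth tips, 5.5 mm from home. A notch always lies within 15 degrees of knob turn, one way or the other, with 2 to 3 degrees of play. Teeth and outer stop stand 30 N (turning a locked knob with over 0.5 Nm is too much).
- needle (a joint): Black gauge needle, rad, 0 = reading at the start, growing clockwise as seen from in front of the dial. It follows the knob at once at a quarter of its angle: turning the knob clockwise (seen from in front of the panel) by 0.4 rad moves it by 0.1 rad.
- set_hand (a joint): Red set hand behind the needle, with a diamond head, rad on the same scale as the needle: equal values = needle right over the hand. It stands 0.18 to 0.35 rad clockwise of the needle at the start and is not to be touched.
- needle_tip (a point): Point on the black needle, 36 mm from the dial's centre; its x axis points along the needle, outward. White dial 92 mm across in a black bezel of 100 mm, 13 mm proud of the panel; small scale divisions of 5.4 degrees (0.094 rad), every fifth mark bold.
- set_hand_tip (a point): Point on the red set hand, 36 mm from the dial's centre; its x axis points along the hand, outward.
- pot_stack: Loose stack of nested black plastic pots, 76 mm wide, 108 mm high, standing behind the console's left end. Origin at the centre of its foot, z up.
- labels: Loose bundle of white plant labels, 109 x 17 x 15 mm, lying at the console's right end. Origin at the centre of its underside.
- seed_packet: Loose pale paper seed packet, 118 x 82 x 9 mm, lying flat on the bench in front of the console. Origin at the centre of its underside.

How it is judged:
By the outcome, as a careful person would: the job done as asked, in the order asked, and still so for the second after the job is handed in, with the robot touching nothing.
It also fails if it takes over 42 s, if anything falls off the work surface, if the arm or the gripper's body presses on something with over 40 N, if the wrist force passes 120 N, or if a joint passes its speed limit or range.

## Working session

There is one attempt and no reset: what is moved stays moved. The work goes in short steps, Python scripts to look and compute and a tool call to move; the robot and the scene stay as the last step left them, time stands still between calls to the robot, and variables do not carry over. Pictures are saved under pics/ and viewed, and the job is handed in when it is done.

Besides the shell and the picture viewer there is one more tool, called after "Call:" as name(argument=value, ...) on one line, values as JSON. step_arm: Moves the arm, as the interface text tells. Its arguments: {"type":"object","properties":{"xyz":{"type":"array"},"rotation":{"type":"array"},"grip":{"type":"number"},"force":{"type":"number"}},"required":["xyz","rotation"]}

```bash
ls; mkdir -p pics; python3 - <<'E'
from bench import r
import cv2,numpy as np
o=r.get_obs();print(o)
for n in["scene","top","wrist"]:
    f=r.grab_frame(n);cv2.imwrite(f"pics/a_{n}.png",f["pixels"][:,:,::-1]);print(n,{k:v for k,v in f.items() if k!="pixels"})
E
```

```text
pics
{'clock': 0.0, 'joints': array([ 1.01293589,  0.47777582,  0.02237779,  1.55650048, -0.01151296,
        1.10928122, -0.08308995]), 'qvel': array([-0.00073346, -0.00091462,  0.00032262, -0.00147489, -0.0002888 ,
        0.00029118, -0.00143537]), 'tau': array([-1.47097489e-03, -5.96463418e+01,  1.60739534e+00, -2.81204081e+01,
        1.25387518e-02,  9.51814174e-03, -1.91190372e-05]), 'tcp_pos': array([ 0.29331762, -0.60761311,  0.40372174]), 'orientation': array([-1.38815472,  0.87308518, -0.87041867]), 'contact_force': array([0.2893744 , 0.41885579, 0.71891492]), 'moment': array([-0.01299434, -0.01988076,  0.05431927]), 'grip_width': 0.0854533062850949}
scene {'fx': 518.1060260279286, 'fy': 518.1060260279286, 'cx': 323.4099156021044, 'cy': 239.49386148947147, 'position': array([-0.07071198, -0.84952891,  0.66205973]), 'attitude': array([-2.03920438,  0.84674126, -0.48159841])}
top {'fx': 453.6415429050339, 'fy': 453.6415429050339, 'cx': 319.00015796226035, 'cy': 238.22164890381822, 'position': array([ 0.46855025, -0.26588508,  0.97371347]), 'attitude': array([-2.17106465,  2.16644854, -0.0950943 ])}
wrist {'fx': 383.729316653647, 'fy': 383.729316653647, 'cx': 326.25605656268596, 'cy': 237.42390674941888, 'mount': array([[ 9.99999347e-01, -3.39732718e-04,  1.09129703e-03,
        -1.33197294e-03],
       [-1.14284351e-03, -2.83839306e-01,  9.58871181e-01,
         3.00695458e-02],
       [-1.60069229e-05, -9.58871802e-01, -2.83839509e-01,
         7.15830266e-02],
       [ 0.00000000e+00,  0.00000000e+00,  0.00000000e+00,
         1.00000000e+00]])}
```

View pics.

View pics/a_scene.png

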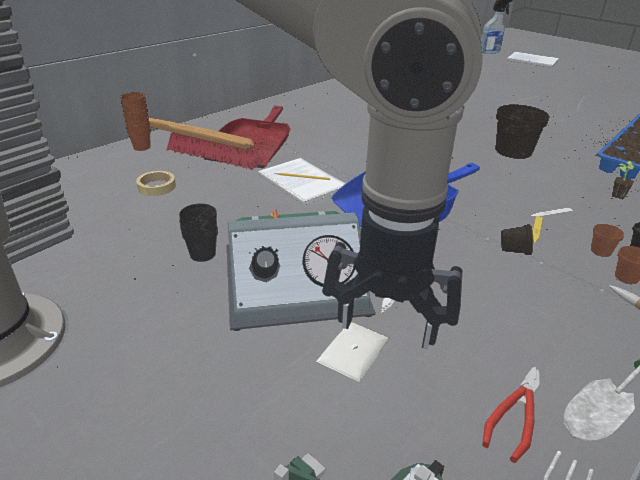

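View pics/a_top.png

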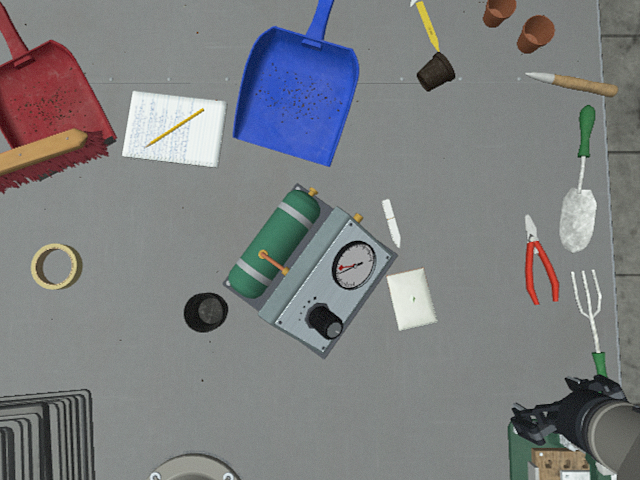

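View pics/a_wrist.png

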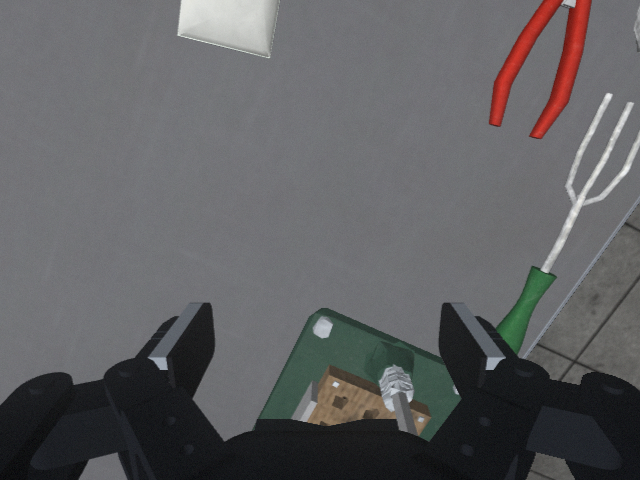

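```bash
cat > h.py <<'E'
import numpy as np,cv2
from scipy.spatial.transform import Rotation as R
def ray(f,u,v):
    d=np.array([(u-f["cx"])/f["fx"],(v-f["cy"])/f["fy"],1.]);M=R.from_rotvec(f["attitude"]).as_matrix()
    d=M@d;return np.array(f["position"]),d/np.linalg.norm(d)
def wristcam(f,o):
    T=np.eye(4);T[:3,:3]=R.from_rotvec(o["orientation"]).as_matrix();T[:3,3]=o["tcp_pos"]
    C=T@f["mount"];f["position"]=C[:3,3];f["attitude"]=R.from_matrix(C[:3,:3]).as_rotvec();return f
def tri(rs):
    A=0;b=0
    for p,d in rs:
        P=np.eye(3)-np.outer(d,d);A=A+P;b=b+P@p
    x=np.linalg.solve(A,b);return x,[np.linalg.norm((np.eye(3)-np.outer(d,d))@(x-p)) for p,d in rs]
def proj(f,X):
    M=R.from_rotvec(f["attitude"]).as_matrix();c=(np.asarray(X)-f["position"])@M
    return np.stack([f["fx"]*c[...,0]/c[...,2]+f["cx"],f["fy"]*c[...,1]/c[...,2]+f["cy"]],-1)
E
python3 - <<'E'
import cv2
a=cv2.imread("pics/a_scene.png")[195:345,215:385];cv2.imwrite("pics/b1.png",cv2.resize(a,None,fx=4.6,fy=4,interpolation=cv2.INTER_CUBIC) if 0 else cv2.resize(a,(680,600),interpolation=cv2.INTER_CUBIC))
a=cv2.imread("pics/a_top.png")[170:370,180:420];cv2.imwrite("pics/b2.png",cv2.resize(a,(720,600),interpolation=cv2.INTER_CUBIC))
E
```

```text
(no output)
```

View pics/b1.png

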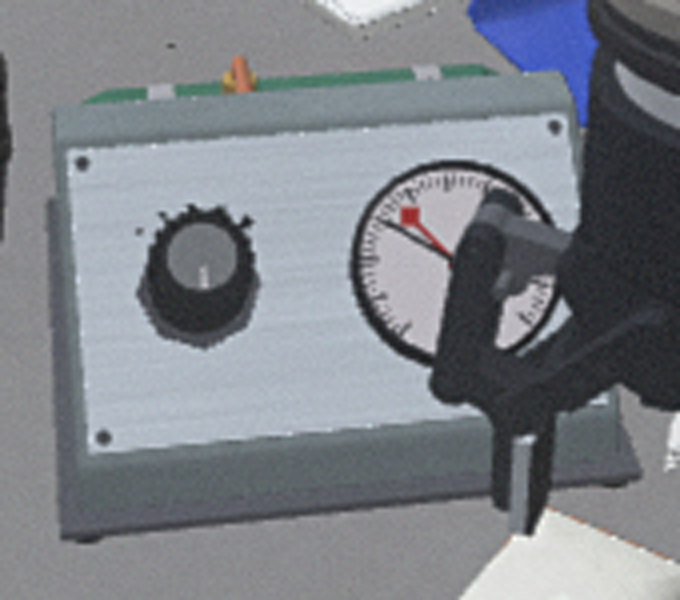

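View pics/b2.png

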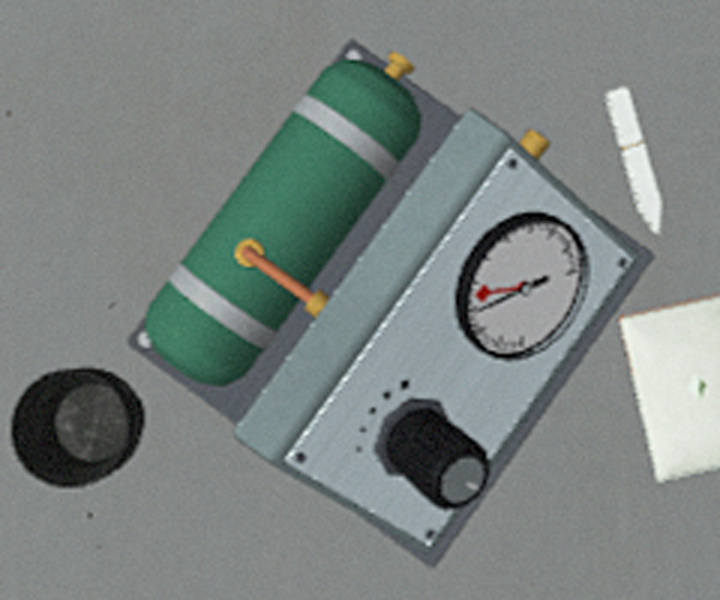

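```bash
python3 - <<'E'
from bench import r
from h import *
s=r.grab_frame("scene");t=r.grab_frame("top")
S=lambda u,v:ray(s,215+u/4-.4,195+v/4-.4)
T=lambda u,v:ray(t,180+u/3-.35,170+v/3-.35)
P={}
for n,a,b in[("UL",(82,163),(300,457)),("LL",(103,437),(430,534)),("UR",(555,127),(512,162)),("cap",(202,256),(464,480))]:
    x,e=tri([S(*a),T(*b)]);P[n]=x;print(n,x.round(4),np.round(e,4))
y=P["UR"]-P["UL"];d=P["LL"]-P["UL"];print(np.linalg.norm(y),np.linalg.norm(d))
n=np.cross(d,y);n/=np.linalg.norm(n);print("n",n,np.degrees(np.arccos(n[2])))
psi=np.arctan2(y[1],y[0]);print("yaw of right dir",np.degrees(psi))
for nm,a,z in[("plate back-left",(137,340),.006),("plate front-left",(432,565),.006),("front right",(652,256),.006),("back right",(350,40),.006)]:
    p,dd=T(*a);print(nm,(p+dd*(z-p[2])/dd[2]).round(4))
E
```

```text
UL [ 0.3953 -0.1877  0.1274] [0.0011 0.0011]
LL [ 0.3376 -0.2678  0.0461] [0.0011 0.0011]
UR [ 0.5777 -0.3184  0.1269] [0.0007 0.0007]
cap [ 0.3822 -0.2882  0.134 ] [0.001 0.001]
0.22444572044948052 0.12782802288957565
n [-0.36877834 -0.51793544  0.77184546] 39.48010018946207
yaw of right dir -35.610327632261985
plate back-left [ 0.4652 -0.0592  0.006 ]
plate front-left [ 0.3098 -0.2685  0.006 ]
front right [ 0.5256 -0.4246  0.006 ]
back right [ 0.6815 -0.2087  0.006 ]
```

```bash
python3 - <<'E'
from bench import r
from h import *
o=r.get_obs();M=R.from_rotvec(o["orientation"]).as_matrix();print(M.round(3))
yaw=np.radians(54.2);n=np.array([-np.sin(np.radians(40))*np.cos(yaw),-np.sin(np.radians(40))*np.sin(yaw),np.cos(np.radians(40))])
cap=np.array([.3822,-.2882,.134]);g=cap-.013*n
right=np.array([np.sin(yaw),-np.cos(yaw),0]);up=np.cross(n,right)
print("n",n,"right",right,"up",up,"grip",g)
y0=M[:,1];ax=np.cross(y0,-n);s=np.linalg.norm(ax);swing=R.from_rotvec(ax/s*np.arcsin(s));M2=(swing.as_matrix()@M)
print("swing deg",np.degrees(np.arcsin(s)));print("x in right,up",M2[:,0]@right,M2[:,0]@up,"z",M2[:,2]@right,M2[:,2]@up)
np.savez("geo.npz",n=n,right=right,up=up,g=g)
E
```

```text
[[ 0.435 -0.     0.901]
 [-0.901  0.001  0.435]
 [-0.001 -1.    -0.   ]]
n [-0.37600355 -0.52134177  0.76604444] right [ 0.81106382 -0.58495767  0.        ] up [0.44810358 0.62131093 0.64278761] grip [ 0.38708805 -0.28142256  0.12404142]
swing deg 39.98037874777345
x in right,up 0.8792701174665916 -0.47632348307666544 z 0.47632348307666533 0.8792701174665916
```

```bash
cat >> h.py <<'E'
def geo(): return dict(np.load("geo.npz"))
def Rt(a,n,right,up): # tool x at angle a deg in (right,up); tool y=-n
    a=np.radians(a);x=np.cos(a)*right+np.sin(a)*up;y=-n;return np.stack([x,y,np.cross(x,y)],1)
def cmd(o,pos,M):
    M0=R.from_rotvec(o["orientation"]).as_matrix()
    return (M0.T@(pos-o["tcp_pos"])/.3).round(4),(R.from_matrix(M0.T@M).as_rotvec()/(np.pi/2)).round(4)
E
python3 - <<'E'
from bench import r
from h import *
G=geo();o=r.get_obs();n,ri,up,g=G["n"],G["right"],G["up"],G["g"]
print(cmd(o,g+n*.255,Rt(0,n,ri,up)))
E
```

```text
(array([-0.5835,  0.2834,  0.2737]), array([ 0.4351, -0.303 ,  0.1097]))
```

Call:
step_arm(xyz=[[-0.1,0.05,0.05],[-0.2,0.1,0.1],[-0.3,0.15,0.15],[-0.4,0.2,0.2],[-0.5,0.25,0.25],[-0.5835,0.2834,0.2737],[-0.5835,0.2834,0.2737],[-0.5835,0.2834,0.2737],[-0.5835,0.2834,0.2737],[-0.5835,0.2834,0.2737]], rotation=[[0.07,-0.05,0.02],[0.15,-0.1,0.04],[0.22,-0.15,0.06],[0.29,-0.2,0.08],[0.36,-0.25,0.09],[0.4351,-0.303,0.1097],[0.4351,-0.303,0.1097],[0.4351,-0.303,0.1097],[0.4351,-0.303,0.1097],[0.4351,-0.303,0.1097]], grip=0, force=50)

```text
clock: 1.5
tcp_pos: [0.2915, -0.4148, 0.3198]
orientation: [-0.845, 0.272, -0.585]
contact_force: [0.1, -0.1, 0.7]
grip_width: 0.0855
```

```bash
python3 - <<'E'
from bench import r
from h import *
G=geo();o=r.get_obs();n,ri,up,g=G["n"],G["right"],G["up"],G["g"]
print(o["clock"],o["joints"].round(3),cmd(o,g+n*.255,Rt(0,n,ri,up)))
f=r.grab_frame("wrist");cv2.imwrite("pics/c_wrist.png",f["pixels"][:,:,::-1])
f=wristcam(f,o);np.savez("c.npz",**f)
f=r.grab_frame("scene");cv2.imwrite("pics/c_scene.png",f["pixels"][:,:,::-1])
E
```

```text
1.5 [ 1.304  0.444 -0.361  1.949 -0.569  1.1    0.679] (array([-0.0017,  0.0014, -0.0004]), array([0.0007, 0.0003, 0.0006]))
```

View pics/c_wrist.png

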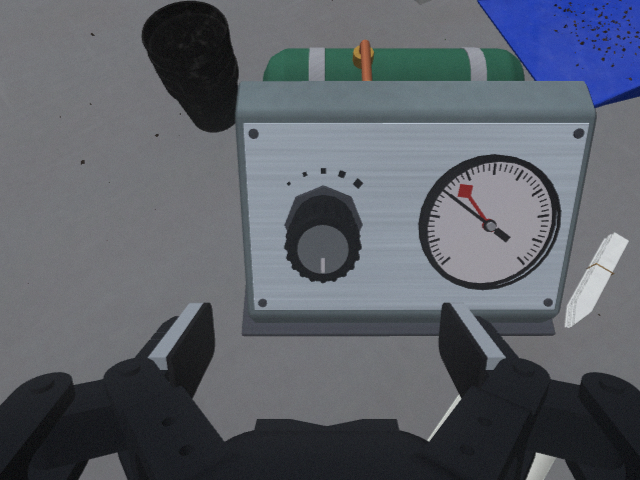

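View pics/c_scene.png

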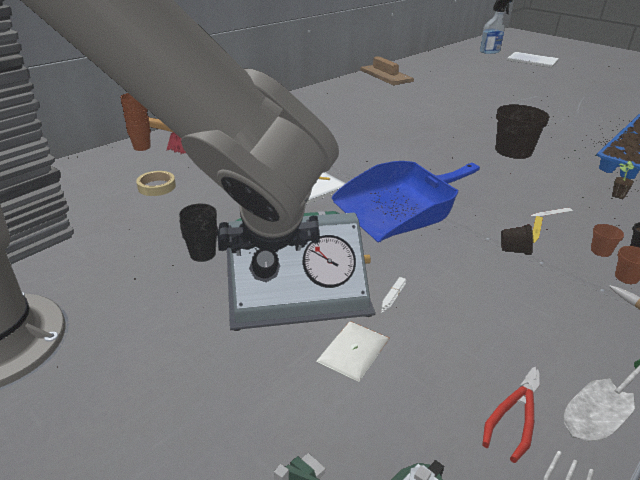

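```bash
cat >> h.py <<'E'
def dial(f,G,verbose=1):
    """angle (deg, clockwise from up in panel) of needle and red hand"""
    im=f["pixels"].astype(int);n,ri,up=G["n"],G["right"],G["up"]
    Xd=G["dial"]
    H=np.array([[0,0],[.04,0],[0,.04],[.04,.04]]);px=proj(f,np.array([Xd+a*ri+b*up for a,b in H]))
    S=200/.05
    Hm,_=cv2.findHomography(px,np.array([[200+a*S,200-b*S] for a,b in H]))
    w=cv2.warpPerspective(f["pixels"],Hm,(400,400),flags=cv2.INTER_CUBIC);return w
E
python3 - <<'E'
from h import *
f=dict(np.load("c.npz"));G=geo();n,ri,up=G["n"],G["right"],G["up"]
UL=np.array([.3953,-.1877,.1274])
def on(u,v,h):
    p,d=ray(f,u,v);return p+d*((UL+h*n-p)@n)/(d@n)
cap=on(323,250,.063)
print("cap",cap,"old",G["g"]+.013*n, "diff r,u,n",[(cap-G["g"]-.013*n)@k for k in(ri,up,n)])
# direct screws
pts=[on(253,133.5,0),on(579,133,0),on(262.5,303,0),on(548,302,0)]
for p in pts: print(((p-UL)@ri).round(4),((p-UL)@up).round(4),((p-UL)@n).round(4))
d=on(490.5,226,.010);print("dial-cap",(d-cap)@ri,(d-cap)@up)
G["dial"]=d;np.savez("geo.npz",**G)
w=dial(f,G);cv2.imwrite("pics/c_dial.png",cv2.resize(w,(600,600),interpolation=cv2.INTER_CUBIC)[:,:,::-1])
E
```

```text
cap [ 0.38099707 -0.28567192  0.13594414] old [ 0.3822 -0.2882  0.134 ] diff r,u,n [np.float64(-0.002454475974889956), np.float64(0.002281356500198499), np.float64(0.0006236119892064825)]
-0.003 0.0019 -0.0
0.2226 0.0026 -0.0
-0.0023 -0.1268 0.0
0.2225 -0.1259 0.0
dial-cap 0.11934856563619804 0.0004583943205739134
```

View pics/c_dial.png

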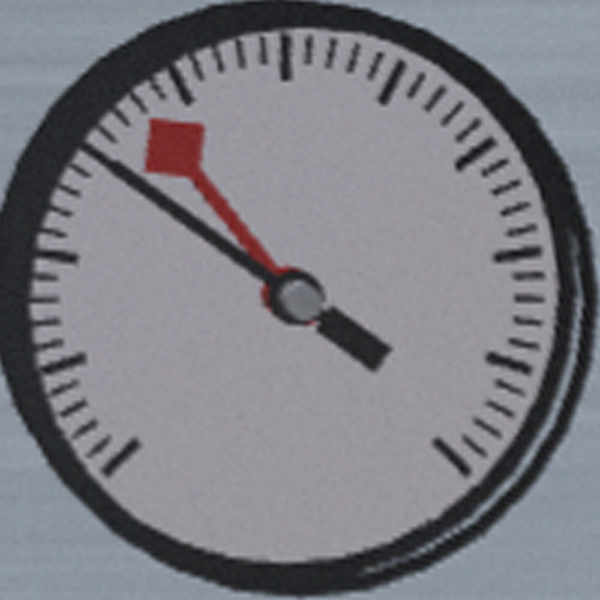

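```bash
cat >> h.py <<'E'
def hands(w):
    w=w.astype(int);r_,g_,b_=w[...,0],w[...,1],w[...,2]
    yy,xx=np.mgrid[:400,:400];rad=np.hypot(xx-197,yy-199)
    out={}
    for nm,m in(("red",(r_-g_>60)&(rad<150)&(rad>28)),("blk",(w.max(2)<90)&(rad<150)&(rad>28))):
        k,lab,st,_=cv2.connectedComponentsWithStats(m.astype(np.uint8))
        if nm=="blk":
            ids=[i for i in range(1,k) if st[i,4]>40 and rad[lab==i].min()<45]
        else: ids=[1+np.argmax(st[1:,4])]
        m=np.isin(lab,ids);p=np.stack([xx[m],yy[m]],1).astype(float)
        vx,vy,x0,y0=cv2.fitLine(p.astype(np.float32),cv2.DIST_HUBER,0,.01,.01).ravel()
        if vy>0: vx,vy=-vx,-vy
        out[nm]=np.degrees(np.arctan2(vx,-vy));out[nm+"_pt"]=(x0,y0,len(p),len(ids))
    return out
E
python3 - <<'E'
from h import *
f=dict(np.load("c.npz"));print(hands(dial(f,geo())))
E
```

```text
{'red': np.float32(-38.557735), 'red_pt': (np.float32(136.31662), np.float32(123.98956), 1744, 1), 'blk': np.float32(-54.18547), 'blk_pt': (np.float32(162.3182), np.float32(172.92778), 1878, 2)}
```

```bash
python3 - <<'E'
from bench import r
from h import *
G=geo();o=r.get_obs();n,ri,up=G["n"],G["right"],G["up"]
G["g"]=G["g"]-.0012*ri+.0015*up;np.savez("geo.npz",**G);print(G["g"])
print(cmd(o,G["g"]+n*(.155+.035),Rt(0,n,ri,up)))
E
```

```text
[ 0.38678692 -0.27978864  0.1250056 ]
(array([-0.0051,  0.2173,  0.0048]), array([0.0004, 0.0002, 0.0003]))
```

Call:
step_arm(xyz=[[-0.005,0.07,0.005],[-0.005,0.14,0.005],[-0.005,0.2173,0.005],[-0.005,0.2173,0.005]], rotation=[[0,0,0],[0,0,0],[0,0,0],[0,0,0]])

```text
clock: 2.1
tcp_pos: [0.3157, -0.3777, 0.2699]
orientation: [-0.842, 0.273, -0.582]
contact_force: [0.2, -0.4, -0.1]
grip_width: 0.0855
```

```bash
python3 - <<'E'
from bench import r
from h import *
G=geo();o=r.get_obs();n,ri,up,g=G["n"],G["right"],G["up"],G["g"]
f=r.grab_frame("wrist");cv2.imwrite("pics/d_wrist.png",f["pixels"][:,:,::-1])
f=wristcam(f,o);np.savez("d.npz",**f)
print(o["clock"],o["joints"].round(3),"cap px",proj(f,g+.013*n),cmd(o,g+n*.151,Rt(0,n,ri,up)),o["contact_force"],o["moment"])
E
```

```text
2.1 [ 1.256  0.499 -0.394  2.023 -0.609  0.953  0.698] cap px [331.48350434 306.54058321] (array([ 0.0015,  0.1261, -0.0016]), array([-0.0005,  0.0003, -0.0015])) [ 0.15298814 -0.4307247  -0.06874768] [-0.53303605  0.35562956 -0.01821711]
```

View pics/d_wrist.png

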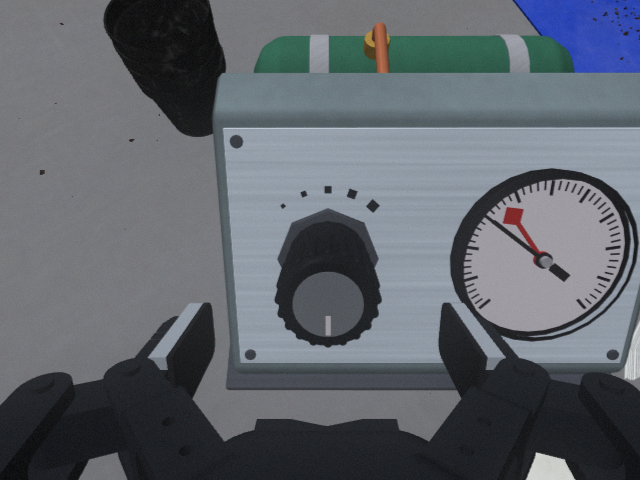

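Call:
step_arm(xyz=[[0.0027,0.04,-0.0005],[0.0027,0.08,-0.0005],[0.0027,0.11,-0.0005],[0.0027,0.1261,-0.0005],[0.0027,0.1261,-0.0005]], rotation=[[0,0,0],[0,0,0],[0,0,0],[0,0,0],[0,0,0]])

```text
clock: 2.78
tcp_pos: [0.3304, -0.3593, 0.2413]
orientation: [-0.843, 0.272, -0.583]
contact_force: [-0.5, -0.5, 0.2]
grip_width: 0.085
```

```bash
python3 - <<'E'
from bench import r
from h import *
G=geo();o=r.get_obs();n,ri,up,g=G["n"],G["right"],G["up"],G["g"]
f=r.grab_frame("wrist");cv2.imwrite("pics/e_wrist.png",f["pixels"][:,:,::-1])
print(o["clock"],cmd(o,g+n*.151,Rt(0,n,ri,up)),o["contact_force"],o["moment"])
E
```

```text
2.775 (array([-0.0025,  0.0024, -0.0002]), array([-0.0001,  0.0003, -0.0008])) [-0.52465977 -0.49716992  0.16936097] [-0.54550201  0.36839578  0.0339451 ]
```

View pics/e_wrist.png

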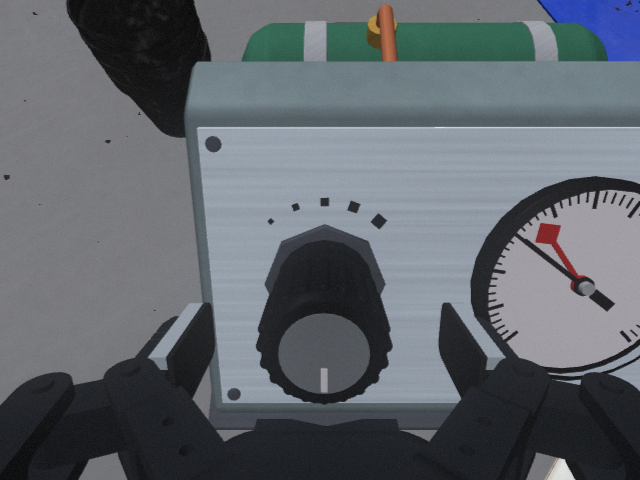

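Call:
step_arm(xyz=[[0,0,0],[0,0,0],[0,0,0],[0,0,0],[0,0,0],[0,0,0]], rotation=[[0,0,0],[0,0,0],[0,0,0],[0,0,0],[0,0,0],[0,0,0]], grip=1, force=25)

```text
clock: 3.58
tcp_pos: [0.3297, -0.3595, 0.2416]
orientation: [-0.843, 0.273, -0.583]
contact_force: [-5.9, 0.5, 5.9]
grip_width: 0.0451
```

```bash
cat >> h.py <<'E'
def st(r,pic=None,cam="wrist"):
    G=geo();o=r.get_obs();n,ri,up,g=G["n"],G["right"],G["up"],G["g"]
    M=R.from_rotvec(o["orientation"]).as_matrix()
    F=o["contact_force"];gp=o["tcp_pos"]+.155*M[:,1]
    print("t",round(o["clock"],3),"w",round(o["grip_width"],4),"grip-pt off r,u,n mm",[round(1e3*(gp-g)@k,2) for k in(ri,up,n)],"F r,u,n",[round(F@k,2) for k in(ri,up,n)],
     "Mn",(o["moment"]@n).round(3),"ang",np.degrees(np.arctan2(M[:,0]@up,M[:,0]@ri)).round(2),"tilt",np.degrees(np.arccos(min(1,-M[:,1]@n))).round(2),"q",o["joints"].round(2))
    if pic:
        f=r.grab_frame(cam);cv2.imwrite(f"pics/{pic}.png",f["pixels"][:,:,::-1])
        if cam=="wrist":f=wristcam(f,o)
        return f
E
python3 - <<'E'
from bench import r
from h import *
st(r,"f_w")
E
```

```text
t 3.575 w 0.0451 grip-pt off r,u,n mm [np.float64(0.08), np.float64(-0.15), np.float64(-2.7)] F r,u,n [np.float64(-5.03), np.float64(1.44), np.float64(6.49)] Mn 0.093 ang 0.0 tilt 0.1 q [ 1.23  0.54 -0.41  2.05 -0.63  0.87  0.71]
```

View pics/f_w.png

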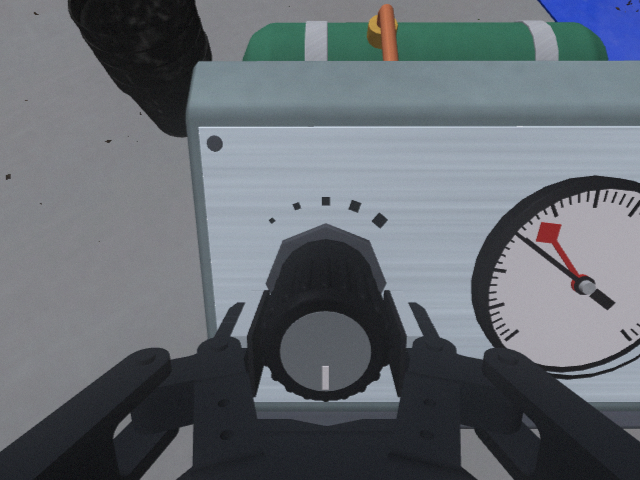

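Call:
step_arm(xyz=[[0,-0.004,0],[0,-0.008,0],[0,-0.012,0],[0,-0.016,0],[0,-0.019,0],[0,-0.022,0],[0,-0.022,0],[0,-0.022,0]], rotation=[[0,0,0],[0,0,0],[0,0,0],[0,0,0],[0,0,0],[0,0,0],[0,0,0],[0,0,0]])

```text
clock: 4.62
tcp_pos: [0.3272, -0.363, 0.2467]
orientation: [-0.843, 0.273, -0.583]
contact_force: [-0.5, 2.3, -1.5]
grip_width: 0.0453
```

```bash
python3 - <<'E'
from bench import r
from h import *
st(r,"g_w")
E
```

```text
t 4.625 w 0.0453 grip-pt off r,u,n mm [np.float64(0.09), np.float64(-0.11), np.float64(3.99)] F r,u,n [np.float64(-1.79), np.float64(0.24), np.float64(-2.12)] Mn 0.029 ang 0.0 tilt 0.1 q [ 1.23  0.53 -0.41  2.05 -0.63  0.88  0.71]
```

View pics/g_w.png

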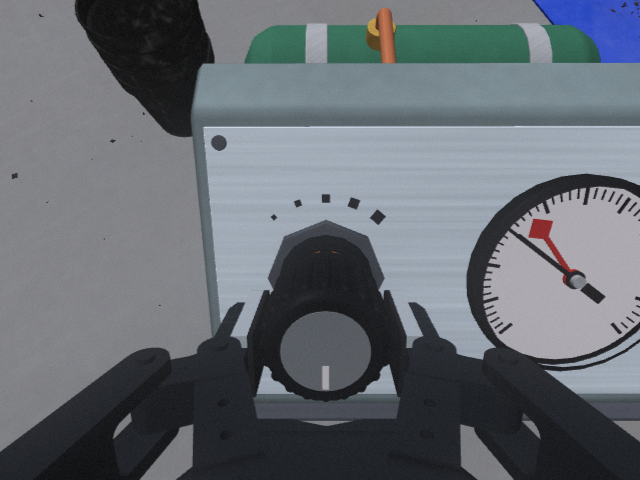

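Call:
step_arm(xyz=[[0,0,0],[0,0,0],[0,0,0],[0,0,0]], rotation=[[0,0.02,0],[0,0.04,0],[0,0.06,0],[0,0.06,0]])

```text
clock: 5.18
tcp_pos: [0.3272, -0.363, 0.2467]
orientation: [-0.817, 0.36, -0.623]
contact_force: [-1.1, 2.0, -1.4]
grip_width: 0.0453
```

```bash
python3 - <<'E'
from bench import r
from h import *
f=st(r,"h_w");print(hands(dial(f,geo())))
E
```

```text
t 5.175 w 0.0453 grip-pt off r,u,n mm [np.float64(0.08), np.float64(-0.13), np.float64(3.99)] F r,u,n [np.float64(-2.03), np.float64(-0.12), np.float64(-1.71)] Mn -0.017 ang -5.44 tilt 0.1 q [ 1.22  0.53 -0.39  2.05 -0.64  0.89  0.63]
{'red': np.float32(-38.991436), 'red_pt': (np.float32(134.62538), np.float32(124.90395), 1870, 1), 'blk': np.float32(-52.885986), 'blk_pt': (np.float32(160.1907), np.float32(170.93744), 1771, 2)}
```

View pics/h_w.png

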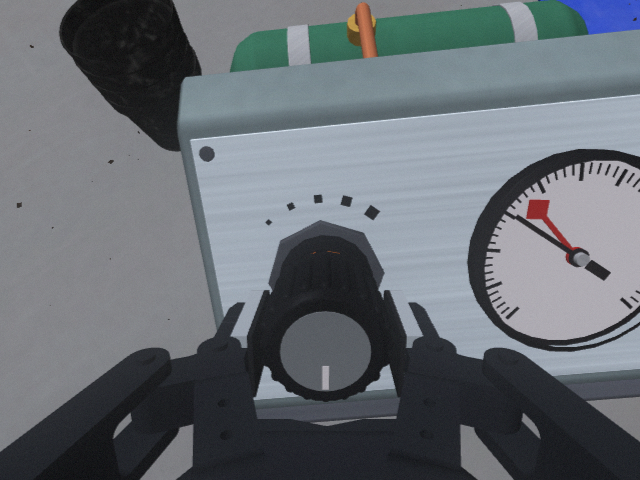

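Call:
step_arm(xyz=[[0,0,0],[0,0,0],[0,0,0],[0,0,0],[0,0,0],[0,0,0],[0,0,0],[0,0,0],[0,0,0],[0,0,0],[0,0,0],[0,0,0],[0,0,0],[0,0,0]], rotation=[[0,0.05,0],[0,0.1,0],[0,0.15,0],[0,0.2,0],[0,0.25,0],[0,0.3,0],[0,0.35,0],[0,0.4,0],[0,0.45,0],[0,0.5,0],[0,0.55,0],[0,0.59,0],[0,0.607,0],[0,0.607,0]])

```text
clock: 6.98
tcp_pos: [0.3269, -0.3628, 0.2467]
orientation: [-0.469, 1.221, -0.99]
contact_force: [-4.0, 2.5, 0.8]
grip_width: 0.0452
```

```bash
python3 - <<'E'
from bench import r
from h import *
f=st(r,"i_w")
f2=st(r,"i_s","scene")
G=geo()
for nm,k in(("w",f),("s",f2)):
    w=dial(k,G);cv2.imwrite(f"pics/i_d{nm}.png",w[:,:,::-1])
    try:print(hands(w))
    except Exception as e:print(e)
E
```

```text
t 6.975 w 0.0452 grip-pt off r,u,n mm [np.float64(-0.37), np.float64(-0.13), np.float64(3.99)] F r,u,n [np.float64(-4.74), np.float64(0.32), np.float64(0.83)] Mn -0.005 ang -60.02 tilt 0.14 q [ 1.05  0.51 -0.18  2.06 -0.75  0.94 -0.22]
t 7.025 w 0.0448 grip-pt off r,u,n mm [np.float64(-0.36), np.float64(-0.11), np.float64(3.96)] F r,u,n [np.float64(-4.26), np.float64(1.23), np.float64(1.17)] Mn 0.015 ang -60.01 tilt 0.15 q [ 1.05  0.51 -0.18  2.06 -0.75  0.94 -0.22]
{'red': np.float32(-40.57874), 'red_pt': (np.float32(125.815704), np.float32(94.95287), 436, 1), 'blk': np.float32(-39.262638), 'blk_pt': (np.float32(169.37265), np.float32(165.38795), 1937, 2)}
{'red': np.float32(-36.02358), 'red_pt': (np.float32(125.20643), np.float32(123.89197), 315, 1), 'blk': np.float32(-39.1739), 'blk_pt': (np.float32(189.56635), np.float32(185.95432), 1748, 2)}
```

View pics/i_w.png

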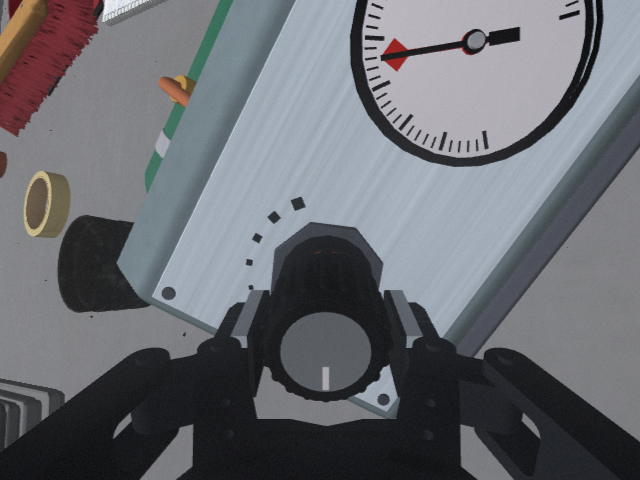

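View pics/i_ds.png

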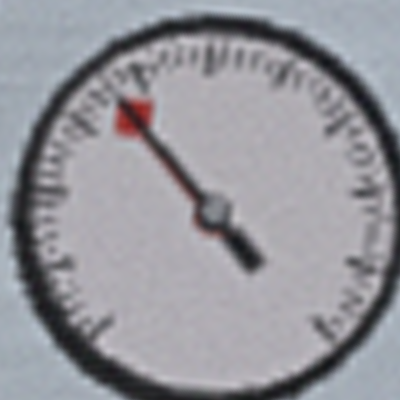

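View pics/i_dw.png

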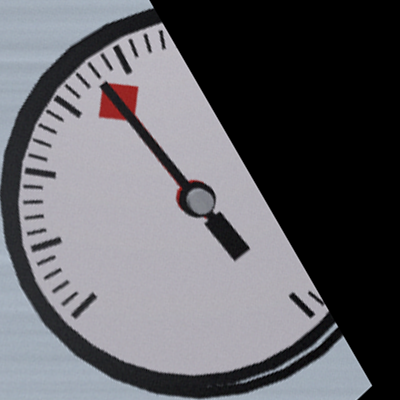

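Call:
step_arm(xyz=[[0,0.002,0],[0,0.004,0],[0,0.006,0],[0,0.0075,0],[0,0.0085,0],[0,0.0085,0]], rotation=[[0,0,0],[0,0,0],[0,0,0],[0,0,0],[0,0,0],[0,0,0]])

```text
clock: 7.82
tcp_pos: [0.3279, -0.3614, 0.2447]
orientation: [-0.469, 1.221, -0.99]
contact_force: [-4.1, 1.6, 1.7]
grip_width: 0.0452
```

```bash
python3 - <<'E'
from bench import r
from h import *
f=st(r,"j_w")
E
```

```text
t 7.825 w 0.0452 grip-pt off r,u,n mm [np.float64(-0.4), np.float64(-0.09), np.float64(1.35)] F r,u,n [np.float64(-4.21), np.float64(0.23), np.float64(1.99)] Mn 0.002 ang -60.01 tilt 0.15 q [ 1.05  0.51 -0.18  2.06 -0.75  0.94 -0.22]
```

View pics/j_w.png

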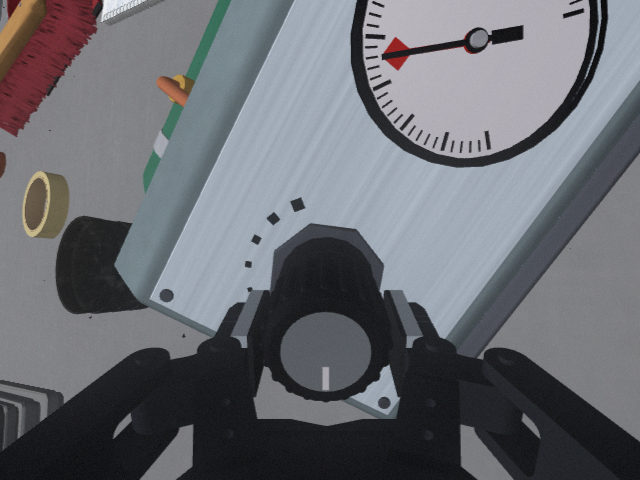

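Call:
step_arm(xyz=[[0,0.0025,0],[0,0.005,0],[0,0.0075,0],[0,0.01,0],[0,0.0125,0],[0,0.014,0],[0,0.014,0]], rotation=[[0,0,0],[0,0,0],[0,0,0],[0,0,0],[0,0,0],[0,0,0],[0,0,0]])

```text
clock: 8.75
tcp_pos: [0.3293, -0.3593, 0.2416]
orientation: [-0.469, 1.221, -0.99]
contact_force: [-6.0, 1.0, 5.2]
grip_width: 0.0454
```

```bash
python3 - <<'E'
from bench import r
from h import *
f=st(r,"k_w")
E
```

```text
t 8.75 w 0.0454 grip-pt off r,u,n mm [np.float64(-0.43), np.float64(-0.13), np.float64(-2.57)] F r,u,n [np.float64(-5.43), np.float64(1.25), np.float64(5.71)] Mn -0.011 ang -60.01 tilt 0.14 q [ 1.04  0.51 -0.18  2.07 -0.76  0.93 -0.22]
```

View pics/k_w.png

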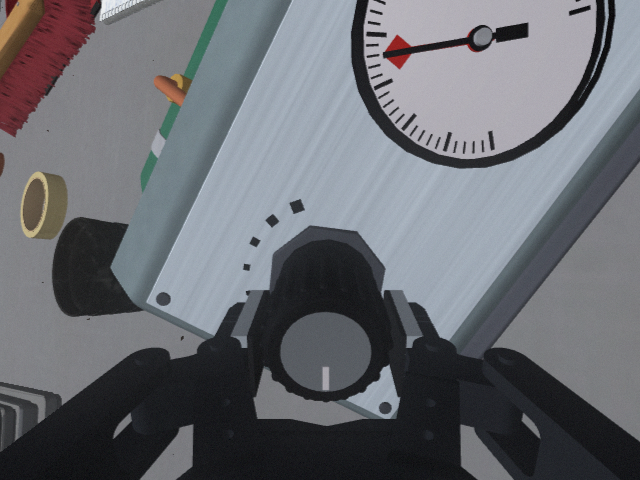

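Call:
step_arm(xyz=[[0,0.002,0],[0,0.004,0],[0,0.005,0],[0,0.005,0]], rotation=[[0,0,0],[0,0,0],[0,0,0],[0,0,0]])

```text
clock: 9.3
tcp_pos: [0.3294, -0.3592, 0.2413]
orientation: [-0.468, 1.221, -0.99]
contact_force: [-10.3, -0.7, 12.6]
grip_width: 0.0457
```

```bash
python3 - <<'E'
from bench import r
from h import *
f=st(r,"l_w")
E
```

```text
t 9.3 w 0.0457 grip-pt off r,u,n mm [np.float64(-0.39), np.float64(-0.18), np.float64(-2.96)] F r,u,n [np.float64(-7.96), np.float64(3.06), np.float64(13.84)] Mn -0.008 ang -60.03 tilt 0.11 q [ 1.04  0.51 -0.18  2.07 -0.76  0.93 -0.22]
```

Call:
step_arm(xyz=[[0,0.001,0],[0,0.001,0],[0,0.001,0],[0,0.001,0],[0,0.001,0],[0,0.001,0]], rotation=[[0,0,0],[0,0,0],[0,0,0],[0,0,0],[0,0,0],[0,0,0]], grip=0)

```text
clock: 10.1
tcp_pos: [0.3295, -0.359, 0.241]
orientation: [-0.469, 1.221, -0.99]
contact_force: [-0.2, 0.3, -0.3]
grip_width: 0.0856
```

```bash
python3 - <<'E'
from bench import r
from h import *
f=st(r,"m_w")
E
```

```text
t 10.1 w 0.0856 grip-pt off r,u,n mm [np.float64(-0.38), np.float64(-0.16), np.float64(-3.3)] F r,u,n [np.float64(-0.34), np.float64(-0.1), np.float64(-0.31)] Mn 0.0 ang -60.03 tilt 0.11 q [ 1.04  0.51 -0.18  2.07 -0.76  0.93 -0.22]
```

View pics/m_w.png

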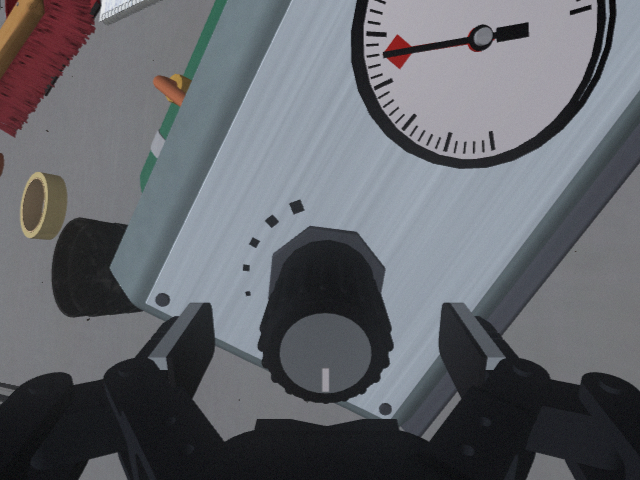

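Call:
step_arm(xyz=[[0,-0.03,0],[0,-0.1,0],[0,-0.2,0],[0,-0.3,0],[0,-0.36,0],[0,-0.36,0],[0,-0.36,0],[0,-0.36,0],[0,-0.36,0],[0,-0.36,0],[0,-0.36,0],[0,-0.36,0]], rotation=[[0,0,0],[0,0,0],[0,0,0],[0,-0.08,0],[0,-0.17,0],[0,-0.26,0],[0,-0.35,0],[0,-0.44,0],[0,-0.53,0],[0,-0.62,0],[0,-0.667,0],[0,-0.667,0]])

```text
clock: 11.65
tcp_pos: [0.2886, -0.4158, 0.3241]
orientation: [-0.842, 0.274, -0.584]
contact_force: [-0.1, 0.7, -0.0]
grip_width: 0.0856
```

```bash
python3 - <<'E'
from bench import r
from h import *
G=geo();f0=dict(np.load("c.npz"))
f=st(r,"n_w");w=dial(f,G);cv2.imwrite("pics/n_d.png",w[:,:,::-1])
try:print(hands(w))
except Exception as e:print(e)
print("cam diff",[(f["position"]-f0["position"])@G[k] for k in("right","up","n")])
g=f["pixels"];
cv2.imwrite("pics/n_pair.png",np.hstack([cv2.resize(cv2.imread("pics/c_wrist.png")[160:300,260:385],None,fx=3,fy=3),cv2.resize(g[160:300,260:385,::-1],None,fx=3,fy=3)]))
# predict: knob cap centre projected in both frames for lift 0 and 5.5mm
for L in(0,.0055):print(L,proj(f0,G["g"]+(.013+L)*G["n"]),proj(f,G["g"]+(.013+L)*G["n"]))
st(r,"n_s","scene");st(r,"n_t","top")
E
```

```text
t 11.65 w 0.0856 grip-pt off r,u,n mm [np.float64(-0.23), np.float64(-0.44), np.float64(105.29)] F r,u,n [np.float64(-0.5), np.float64(0.33), np.float64(-0.33)] Mn 0.042 ang -0.06 tilt 0.08 q [ 1.27  0.43 -0.31  1.95 -0.59  1.12  0.7 ]
{'red': np.float32(-44.681194), 'red_pt': (np.float32(123.58587), np.float32(90.57906), 359, 1), 'blk': np.float32(-39.243454), 'blk_pt': (np.float32(168.43669), np.float32(163.38957), 1990, 2)}
cam diff [np.float64(-0.0017277803472075242), np.float64(0.0008972511242412282), np.float64(0.004995132623999812)]
0 [325.15676057 250.93350939] [329.01977858 250.30222713]
0.0055 [325.15419846 254.01618821] [329.08783134 253.28635   ]
t 11.7 w 0.0853 grip-pt off r,u,n mm [np.float64(-0.22), np.float64(-0.42), np.float64(105.21)] F r,u,n [np.float64(0.12), np.float64(0.14), np.float64(-0.08)] Mn 0.025 ang -0.11 tilt 0.08 q [ 1.27  0.43 -0.31  1.95 -0.59  1.12  0.7 ]
t 11.75 w 0.0854 grip-pt off r,u,n mm [np.float64(-0.23), np.float64(-0.37), np.float64(105.07)] F r,u,n [np.float64(0.02), np.float64(0.3), np.float64(0.72)] Mn 0.011 ang -0.1 tilt 0.09 q [ 1.27  0.43 -0.31  1.95 -0.59  1.12  0.7 ]
```

View pics/n_w.png

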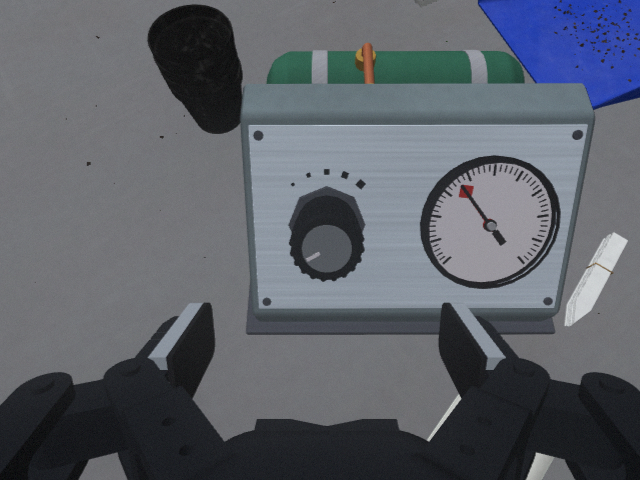

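View pics/n_pair.png

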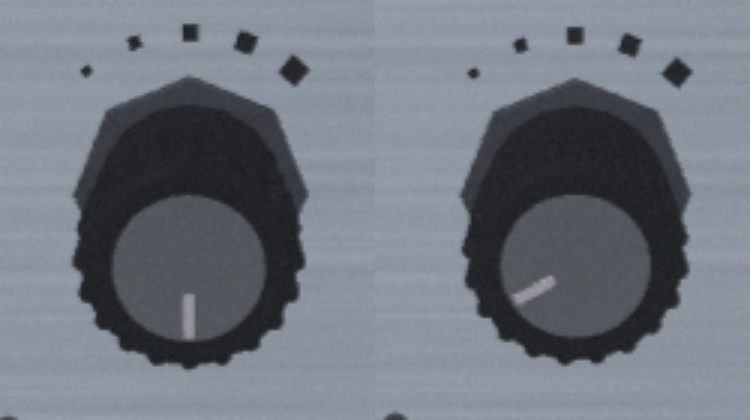

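View pics/n_d.png

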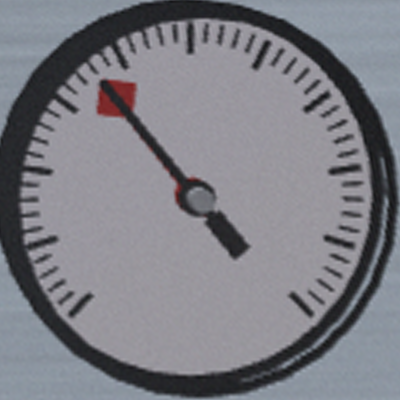

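View pics/n_t.png

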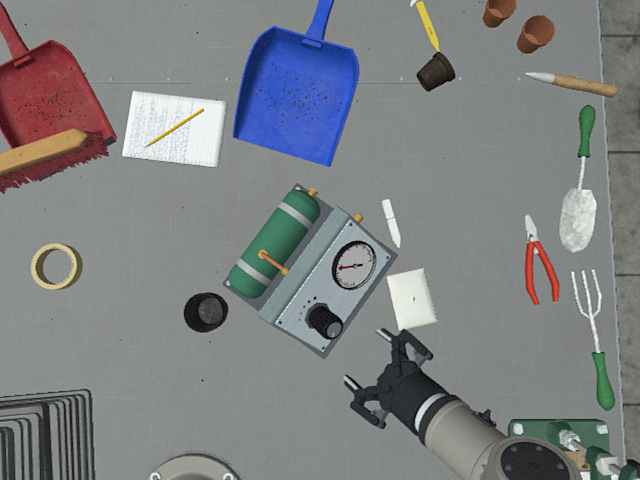

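```bash
python3 - <<'E'
from bench import r
print(r.hand_in())
E
```

```text
the job is handed in; nothing more can be done
None
```

The regulator is set and locked, and the job is handed in at about 12 s of robot time. I pulled the knob 6.7 mm straight out to unlock it, turned it 60° clockwise and pushed it back in. I then let go and backed the gripper off about 10 cm.

- **Needle:** it stands over the red hand. It reads about -39.2°, against -38.6° for the hand measured before the turn, and one division is 5.4°. The last automatic reading of the hand (-44.7°) disagreed, because the needle now covers most of it. The picture shows the needle running through the diamond head.
- **Knob home:** it went past the tooth tips with only about 2 N of resistance. It then stopped firmly at or slightly past its starting depth, with the force rising to about 14 N for 0.4 mm of movement. The knob had not slipped in the gripper in any picture. The view after release matches the starting one to about 1 mm, which is as fine as that view can tell.
- **Forces:** I read at most about 16 N at the wrist. Along the knob's axis it was 2 N at the end of the pull and about 14 N at the final push.
- **Surroundings:** the pots, labels and seed packet look unmoved in the last top picture.

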